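# Sort washed canister lids down the lid ramp

## Robot

A 6-joint arm with a two-finger parallel gripper is mounted at the origin on the work surface. World frame = base frame: x ahead of the robot, y to its left, z up, the work surface at z = 0. Lengths are in m, angles in rad, forces in N, time in s.
With the tool pointing down it reaches from about 0.15 to 0.775 m from the base axis. Payload 6.1 kg.
Tool frame: the origin (TCP) lies on the centre line of the jaws, within the pads' length; the fingertips stand 11 mm ahead of it and the grasp point (between the pads) lies 8 mm behind it; z points along the fingers, y is the line along which they close (so a half turn about z gives the same grasp; the last joint's range is limited). The gripper opens to 85 mm and grips with 20 to 120 N. Pads are 22 mm wide; open, the fingers measure 114 mm over their backs; the gripper's body (76 mm by 85 mm) begins 54 mm behind the grasp point. The pads swing forward as they close: fully open they stand 13 mm farther back than shut.
Start: joints at [-1.268, 0.126, -0.04, 1.405, 0, 1.571], TCP at [0.157, -0.501, 0.242] pointing down, gripper open.
Joint ranges: [-2.72, 2.72], [-0.95, 1.95], [-1.27, 1.35], [-1.78, 2.02], [-1.46, 1.47], [-3.14, 3.14]. Speed limits (rad/s): [2.39, 2.39, 3.01, 3.14, 3.14, 3.14].

## Interface

Orientations are given as a 3x3 rotation matrix whose columns are the frame's x, y, z axes.
In Python, from bench import arm gives the robot as it stands.
- The arm moves only by the tool servo_tool, never from a script. Its argument "commands" is a list of rows, each a list of 6 numbers: the shift along the tool's x, y, z as a fraction of full scale, then the turn, a rotation vector about the tool's x, y, z as a fraction of full scale. A call has 1 to 8 rows; each row is the pose to reach, as a shift and turn from the pose commanded when the call began, along the tool's axes at that moment; what a row does not reach only later rows make up. Full scale, the value 1, is 0.5 m for a shift and 30 degrees for a turn. A row lasts 1/12 s, in which the tool goes at most 41.7 mm and 7.16 degrees, less where a joint would pass 70% of its speed; a pose out of reach is approached as far as the arm can. A call with a number of a shift or a turn outside -1 to 1 is refused whole. A call with a gripper value outside its range is refused whole. "claw" is the closure, from 0 (fully open) to 1 (shut), set as the call begins (left out, the last holds). The fingers move at their own pace and stop on an object; "newtons" is the grip in N (left out, the last holds). Time passes only in rows, so rows that repeat a pose let the fingers close. It gives the time, the measured TCP pose, the force, the opening and the grip force at its end, in the units of the state.
- arm.get_state(): the state, without advancing time (a new reading comes with each control period).
- arm.get_image(name): name is "scene" or "top" or "wrist"; returns the picture (420x560x3 uint8, red, green, blue); there is no depth.
- arm.calibration(name): a dict with "mtx" (3x3 intrinsics, pixels), "R" (3x3) and "t" (3): a world point X has camera coordinates R X + t; the wrist camera has in their place "T_tool_cam" (4x4, takes a point from camera to tool coordinates, whose origin is the TCP and whose axes are the flange's). Camera axes: x right, y down, z forward; pixel columns grow to the right and rows downward; lengths in m; the calibration is good to about 2 mm. A picture is of the moment at which its call begins: read the wrist's pose just before it. calibration takes no time and is no camera call.
- arm.sign_off(): hands the job in; it is judged then, once.
The state is a dict: "time_s": time; "joints": joint angles; "joint_velocities": joint speeds; "effort": joint torques, N m; "position": TCP position; "ee_rot": TCP orientation; "contact_force": force on the tool from outside, world axes, zero at the start; "wrist_torque": the same for the moment, N m; "opening": opening from 0.0 (shut) to 1.0 (fully open); "grasp_force": force on a finger pad.
Only numpy, scipy, OpenCV 4.12 (cv2) and the standard library are available. Lean on these libraries where they do the work, as an engineer would, in place of code of your own. Each camera call takes 0.05 s, during which the arm holds its last target. There are 200 camera calls.

## Task

Swing the walnut toggle well back off the mouth of the sorting ramp. Then, without picking them up, slide the three aluminium lids along the shelf's fence and tip each over the edge onto the ramp, so that it runs down and lodges in its own well (small lid in the first, medium in the second, large in the last), lying flat on the well's floor. Leave the toggle open, and do not disturb the perch bracket, ball, canister and cone that share the shelf.

Things in the scene. Friction and masses are not known exactly. Their poses are not given: they have to be found in the camera images.
- mouth (a point): corner where the bamboo shelf's ramp-side edge meets its fence, on the shelf's top (212 mm above the counter). x points square through the fence, off the shelf; -y off the shelf towards the ramp; z up. The shelf runs 660 mm along +y and 225 mm along -x; its last 31 mm before the ramp are a flush, slippery metal nosing. The fence is a batten 20 mm high on the +x side.
- ramp: slippery white sorting sheet. Origin: top corner of the sheet at the guide fence, 25 mm below the shelf; -y runs down the sheet, -x across it, z square to it. It falls 18 deg along -y and 10 deg sideways to the guide fence (shelf fence continued, 26 mm high). 124 mm wide up to a cheek (10 mm thick, 16 mm high), where it starts 3 mm below the shelf
- window (a point): on the sheet at the guide fence, at the upper end of the first window, 115 mm down from the shelf's edge. Windows grow: small, medium, large, 14 mm of sheet between; an end stop follows the last. A lid tips over once its centre passes the shelf's edge and, let go 30 mm past it, runs down by itself; it must meet the guide fence by this point, and is drawn there if it starts within about 30 mm of it
- toggle (a joint): walnut turn toggle, a bar 116 x 20 x 26 mm pivoted upright on the shelf; 0: it lies across the mouth (pointing along the mouth's +x) and bars it; growing values swing its free end inward over the shelf (counter-clockwise from above), 1.57: it points along +y; up to 2.6 rad. Light friction (about 1 N at the tip); it stays where it is left
- toggle_pivot (a point): the toggle's brass pivot, on its top face, 27.5 mm above the shelf: 140 mm from the fence, 24 mm in from the edge
- toggle_tip (a point): on the toggle's top face, 90 mm from the pivot and 8 mm short of its free end, on its centre line (20 mm wide); its underside is 1.5 mm above the shelf
- lid_small: small aluminium screw lid, a flat disc 63 mm across and 16 mm high with a knurled skirt, about 35 g, lying crown up on the shelf; origin at the centre of its underside, z up through its axis
- lid_medium: medium aluminium screw lid, a flat disc 82 mm across and 16 mm high with a knurled skirt, about 60 g, lying crown up on the shelf; origin at the centre of its underside, z up through its axis
- lid_large: large aluminium screw lid, a flat disc 100 mm across and 16 mm high with a knurled skirt, about 90 g, lying crown up on the shelf; origin at the centre of its underside, z up through its axis
- well_small (a point): first well: where the centre of the underside of the 63 mm lid comes to rest in it; z is square to the well's floor, y points up the slope. The window above it is 63 mm wide (from 8 to 71 mm off the guide fence) and 81 mm long, so only lids up to 63 mm drop in and wider ones pass over it; below, the well is 78 mm wide from the fence and its floor lies 22 mm under the sheet at the fence, deepening 14 deg away from it
- well_medium (a point): second well: where the centre of the underside of the 82 mm lid comes to rest in it; z is square to the well's floor, y points up the slope. The window above it is 82 mm wide (from 8 to 90 mm off the guide fence) and 100 mm long, so only lids up to 82 mm drop in and wider ones pass over it; below, the well is 97 mm wide from the fence and its floor lies 22 mm under the sheet at the fence, deepening 14 deg away from it
- well_large (a point): last well: where the centre of the underside of the 100 mm lid comes to rest in it; z is square to the well's floor, y points up the slope. The window above it is 100 mm wide (from 8 to 108 mm off the guide fence) and 118 mm long, so only lids up to 100 mm drop in and wider ones pass over it; below, the well is 115 mm wide from the fence and its floor lies 22 mm under the sheet at the fence, deepening 14 deg away from it
- perch_bracket: grey plastic clamp-on perch bracket, about 34 x 142 x 38 mm, lying along the shelf's robot-side edge; not part of the job; origin at the centre of its underside
- ball_center (a point): centre of a yellow silicone ball 50 mm across that sits in a black rubber ring (52 mm across) near the shelf's robot-side edge; not part of the job
- canister: closed aluminium canister with screw lid, 90 mm wide, 125 mm tall, at the left end of the shelf; not part of the job; origin at the centre of its underside
- cone: orange acrylic cone, 72 mm wide, 107 mm tall, at the left end of the shelf; not part of the job; origin at the centre of its underside
Mind the look-alikes: they are no part of the job. Leave any red look-alike of the lid_large alone. What is shaped like the lid_medium but red is not meant.

How it is judged:
On the way:
1. the toggle is swung back off the mouth (past 1.2 rad) (value of joint toggle above 1.2 rad), for 0.2 s.
At the end, for the whole second after the job is handed in: Each lid lies at rest in its own well: its centre within 15 mm across the slope, 26 mm up and 12 mm down the slope and 20 mm in height of its resting point, its axis within 0.15 rad of square to the well floor; the toggle is open past 1.2 rad (x of lid_small in the frame of well_small between -0.015 and 0.015 m and y of lid_small in the frame of well_small between -0.012 and 0.026 m and z of lid_small in the frame of well_small between -0.006 and 0.02 m and angle between the z axis of lid_small and the z axis of well_small, either way round below 0.15 rad and linear speed of each of lid_small, lid_medium, lid_large below 0.02 m/s and x of lid_medium in the frame of well_medium between -0.015 and 0.015 m and y of lid_medium in the frame of well_medium between -0.012 and 0.026 m and z of lid_medium in the frame of well_medium between -0.006 and 0.02 m and angle between the z axis of lid_medium and the z axis of well_medium, either way round below 0.15 rad and x of lid_large in the frame of well_large between -0.015 and 0.015 m and y of lid_large in the frame of well_large between -0.012 and 0.026 m and z of lid_large in the frame of well_large between -0.006 and 0.02 m and angle between the z axis of lid_large and the z axis of well_large, either way round below 0.15 rad and value of joint toggle above 1.2 rad); the robot touches nothing.
It fails at once if a lid is lifted more than 60 mm above the shelf (height (world z) of any of lid_small, lid_medium, lid_large above 0.272 m).
It fails at once if the perch bracket, ball, canister or cone is moved more than 30 mm (distance of any of perch_bracket, ball_center, canister, cone from where it was at the start of the episode above 0.03 m).
It also fails if it takes over 72 s, if anything falls off the work surface, if the arm or the gripper's body presses on something with over 40 N, if the wrist force passes 120 N, or if a joint passes its speed limit or range.

## Working session

There is one attempt and no reset: what is moved stays moved. The work goes in short steps, Python scripts to look and compute and a tool call to move; the robot and the scene stay as the last step left them, time stands still between calls to the robot, and variables do not carry over. Pictures are saved under pics/ and viewed, at most 10 in all, crops included, and the job is handed in when it is done.

Besides the shell and the picture viewer there is one more tool, called after "Emit:" as name(argument=value, ...) on one line, values as JSON. servo_tool: Moves the arm, as the interface text tells. Its arguments: {"type":"object","properties":{"commands":{"type":"array","items":{"type":"array","items":{"type":"number","minimum":-1,"maximum":1}}},"claw":{"type":"number"},"newtons":{"type":"number"}},"required":["commands"]}

```bash
mkdir -p pics; python3 - <<'E'
from bench import arm
import cv2
s=arm.get_state();print(s['time_s'],s['position'],s['ee_rot'])
for n in('scene','top'):
    cv2.imwrite(f'pics/{n}0.png',arm.get_image(n)[:,:,::-1]);print(n,arm.calibration(n))
print(arm.calibration('wrist'))
E
```

```text
0.0 [ 0.15640329 -0.50072893  0.24151796] [[ 9.54515198e-01  2.98161842e-01 -5.02819766e-04]
 [ 2.98162266e-01 -9.54513899e-01  1.57507848e-03]
 [-1.03201558e-05 -1.65335822e-03 -9.99998633e-01]]
scene {'mtx': array([[528.77915898,   0.        , 288.73703452],
       [  0.        , 528.77915898, 207.01602762],
       [  0.        ,   0.        ,   1.        ]]), 'R': array([[ 0.58533934,  0.81077607, -0.00447332],
       [ 0.65731873, -0.47776648, -0.58281324],
       [-0.47466824,  0.33820312, -0.81259382]]), 't': array([-0.4276429 , -0.21184589,  2.09284116])}
top {'mtx': array([[435.30206983,   0.        , 278.72284247],
       [  0.        , 435.30206983, 214.5794889 ],
       [  0.        ,   0.        ,   1.        ]]), 'R': array([[ 2.85631658e-02, -9.99591960e-01,  2.41189631e-04],
       [-9.82078881e-01, -2.81076997e-02, -1.86362627e-01],
       [ 1.86293363e-01,  5.08623939e-03, -9.82480999e-01]]), 't': array([0.11271106, 0.55962695, 1.246184  ])}
{'mtx': array([[363.38282848,   0.        , 279.8039688 ],
       [  0.        , 363.38282848, 208.05089187],
       [  0.        ,   0.        ,   1.        ]]), 'T_tool_cam': array([[ 7.30577507e-04, -9.58989292e-01, -2.83441359e-01,
         7.34266137e-02],
       [ 9.99999599e-01,  8.47234728e-04, -2.88990348e-04,
        -1.84555891e-04],
       [ 5.17280012e-04, -2.83441035e-01,  9.58989527e-01,
        -1.31879458e-01],
       [ 0.00000000e+00,  0.00000000e+00,  0.00000000e+00,
         1.00000000e+00]])}
```

View pics/scene0.png

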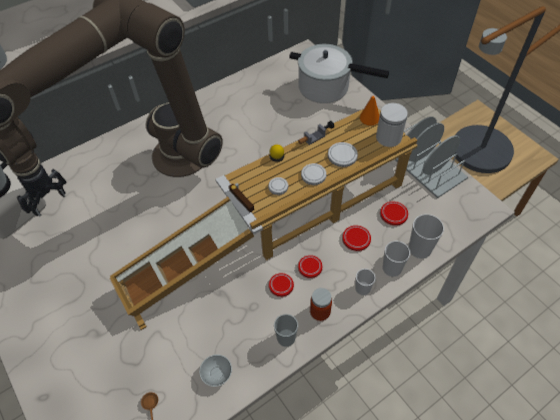

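View pics/top0.png

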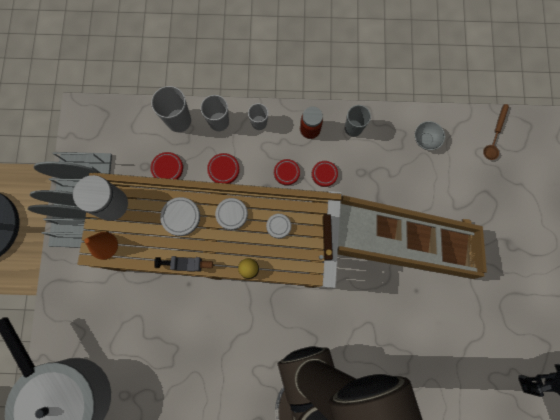

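Scene view: the shelf runs left–right, with the small, medium and large silver lids at top-view pixels (279,226), (231,213) and (181,216). The walnut toggle spans (328,253)–(326,215) and the ramp is on the right. Possible mix-ups: the four red lids on the counter at (325,173), (287,172), (223,168) and (167,167), plus the canister top (95,195). I choose the three silver lids on the shelf, and check with one close crop.

```bash
cat > h.py <<'E'
import numpy as np,cv2
from bench import arm
C={n:arm.calibration(n) for n in('scene','top')}
def ray(n,uv,z):
    c=C[n];R,t=c['R'],c['t'];o=-R.T@t
    d=R.T@np.linalg.solve(c['mtx'],[uv[0],uv[1],1]);return o+d*(z-o[2])/d[2]
def proj(n,X):
    c=C[n];p=c['mtx']@(c['R']@np.asarray(X)+c['t']);return p[:2]/p[2]
E
python3 - <<'E'
from h import *
im=cv2.imread('pics/top0.png')
cv2.imwrite('pics/crop0.png',cv2.resize(im[165:300,150:350],None,fx=4,fy=4,interpolation=cv2.INTER_CUBIC)[:, :800])
h=cv2.cvtColor(im,cv2.COLOR_BGR2HSV)
m=((h[...,1]<50)&(h[...,2]>120)).astype(np.uint8);m[:180]=0;m[290:]=0;m[:,:140]=0;m[:,345:]=0
for c in cv2.findContours(m,0,2)[0]:
    if cv2.contourArea(c)>150:
        (u,v),r=cv2.minEnclosingCircle(c);print(u,v,r,cv2.contourArea(c),ray('top',(u,v),.228))
E
```

```text
193.0 287.0 53.03782272338867 841.0 [0.33298909 0.33626218 0.228     ]
329.39129638671875 273.6956481933594 13.433757781982422 282.0 [ 0.37565222 -0.0036291   0.228     ]
277.7803649902344 225.3504638671875 11.798365592956543 396.5 [0.49477763 0.12936537 0.228     ]
333.5 208.1666717529297 9.033990859985352 151.0 [ 0.54379931 -0.01307434  0.228     ]
230.34375 213.21875 15.44689655303955 686.0 [0.52291759 0.25237862 0.228     ]
178.82203674316406 215.9724578857422 19.004743576049805 973.0 [0.51192156 0.38446798 0.228     ]
```

View pics/crop0.png

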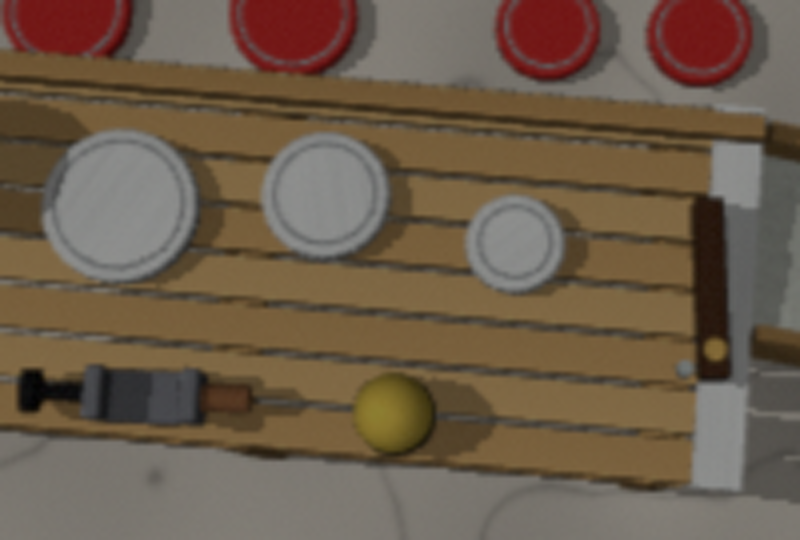

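```bash
python3 - <<'E'
from h import *
f=lambda a,b,z:ray('top',(150+a/4-.4,165+b/4-.4),z)
M=f(761,144,.212);B=f(743,490,.212);P=f(715,350,.2395);T=f(708,198,.2395)
print('M',M,'B',B,np.linalg.norm(M-B),'P',P,'tipend',T,np.linalg.norm(P-T))
F1=f(0,93,.212);print('fence left foot',F1)
F2=f(0,55,.232);F3=f(760,108,.232);print('fence outer top',F2,F3, np.degrees(np.arctan2(*(F3-F2)[:2])))
fy=(F2-F3);fy/=np.linalg.norm(fy)
fx=np.array([fy[1],-fy[0],0])
print(fx,fy)
# estimate mouth from pivot
print('M from P',P+.14*fx-.024*fy)
print('M from B',B+.225*fx)
for n,a,b in(('s',515,243),('m',325,196),('l',120,205),):
    X=f(a,b,.228);d=X-M;print(n,X,d@fx,d@fy)
X=f(394,413,.237);d=X-M;print('ball',X,d@fx,d@fy)
X=f(250,397,.23);d=X-M;print('br',X,d@fx,d@fy)
E
```

```text
M [ 0.56790811 -0.03160996  0.212     ] B [ 0.34330497 -0.02076352  0.212     ] 0.22486488095242768 P [0.42864111 0.0006617  0.2395    ] tipend [0.52546762 0.00582762 0.2395    ] 0.09696422371117526
fence left foot [0.5880276  0.47082466 0.212     ]
fence outer top [0.60855901 0.46671398 0.232     ] [ 0.58722643 -0.02815295  0.232     ] -177.5316375616808
[ 0.99907216 -0.04306773  0.        ] [0.04306773 0.99907216 0.        ]
M from P [ 0.56747759 -0.02934551  0.2395    ]
M from B [ 0.5680962  -0.03045376  0.212     ]
s [0.49482057 0.12790691 0.228     ] -0.07988975505441681 0.15622115080990115
m [0.52195624 0.2510266  0.228     ] -0.05808173872727905 0.28039527645052703
l [0.51229865 0.3824909  0.228     ] -0.07339224219968035 0.4113216740618491
ball [0.3838274  0.20020176 0.237     ] -0.193893509834874 0.22366870312494203
br [0.39168469 0.29161138 0.23      ] -0.18998032041965898 0.3153319029537889
```

Emit:
servo_tool(commands=[[0.95,-0.7,-0.1,0,0,-1],[0.95,-0.7,-0.1,0,0,-1],[0.95,-0.7,-0.1,0,0,-1],[0.95,-0.7,-0.1,0,0,-1],[0.95,-0.7,-0.1,0,0,-1],[0.95,-0.7,-0.1,0,0,-1],[0.95,-0.7,-0.1,0,0,-1],[0.95,-0.7,-0.1,0,0,-1]], claw=1, newtons=20)

```text
time_s: 0.77
position: [0.3535, -0.2314, 0.2705]
ee_rot: [[0.678, 0.735, -0.0], [0.735, -0.678, 0.0], [0.0, -0.0, -1.0]]
contact_force: [1.1, -0.9, -0.1]
opening: -0.001
grasp_force: 0.0
```

```bash
cat >> h.py <<'E'
M=np.array([.568,-.0305,.212]);fx=np.array([.99907,-.04307,0]);fy=np.array([.04307,.99907,0])
def to(x=None,y=None,z=None,head=87.53):
    s=arm.get_state();p=s['position'];R=s['ee_rot'];d=p-M
    h=np.degrees(np.arctan2(R[1,0],R[0,0]))
    print('t',round(s['time_s'],2),'mouth mm',np.round([d@fx*1e3,d@fy*1e3,d[2]*1e3],1),'head',round(h,2),'tilt',np.round(R[:2,2],3),'F',np.round(s['contact_force'],1),'op',round(s['opening'],2),'j',np.round(s['joints'],2))
    if x is not None:
        e=M+fx*x/1e3+fy*y/1e3+np.array([0,0,z/1e3])-p
        print('shift',np.round(R.T@e/.5,3),'rotz',round(-(head-h)/30,3))
E
python3 -c "
from h import *
to(-62,0,60)"
```

```text
t 0.77 mouth mm [-205.6 -209.9   58.5] head 47.33 tilt [-0.  0.] F [ 1.1 -0.9 -0.1] op -0.0 j [-0.58 -0.07 -0.18  1.46  0.    1.74]
shift [ 0.506 -0.052 -0.003] rotz -1.34
```

Emit:
servo_tool(commands=[[0.506,-0.052,0,0,0,-1],[0.506,-0.052,0,0,0,-1],[0.506,-0.052,0,0,0,-1],[0.506,-0.052,0,0,0,-1],[0.506,-0.052,0,0,0,-1],[0.506,-0.052,0,0,0,-1],[0.506,-0.052,0,0,0,-1]])

```text
time_s: 1.35
position: [0.5081, -0.0249, 0.2691]
ee_rot: [[0.214, 0.977, -0.0], [0.977, -0.214, 0.002], [0.002, -0.001, -1.0]]
contact_force: [-1.1, 0.3, -1.7]
opening: 0.001
grasp_force: 0.0
```

Emit:
servo_tool(commands=[[0,0,0,0,0,-0.34],[0,0,0,0,0,-0.34],[0,0,0,0,0,-0.34]])

```text
time_s: 1.6
position: [0.5052, -0.0292, 0.2699]
ee_rot: [[0.041, 0.999, -0.001], [0.999, -0.041, -0.0], [-0.0, -0.001, -1.0]]
contact_force: [0.5, -0.1, 0.4]
opening: 0.003
grasp_force: 0.0
```

```bash
python3 -c "
from h import *
to(-62,-1,21)
w=arm.get_image('wrist');t=arm.get_image('scene')[100:300,180:460]
cv2.imwrite('pics/a1.png',np.vstack([cv2.resize(w,(420,315)),cv2.resize(t,(420,280))])[:,:,::-1])"
```

```text
t 1.6 mouth mm [-62.8  -1.5  57.9] head 87.67 tilt [-0.001 -0.   ] F [ 0.5 -0.1  0.4] op 0.0 j [-0.06  0.09 -0.02  1.46 -0.    1.55]
shift [0.001 0.002 0.074] rotz 0.005
```

View pics/a1.png

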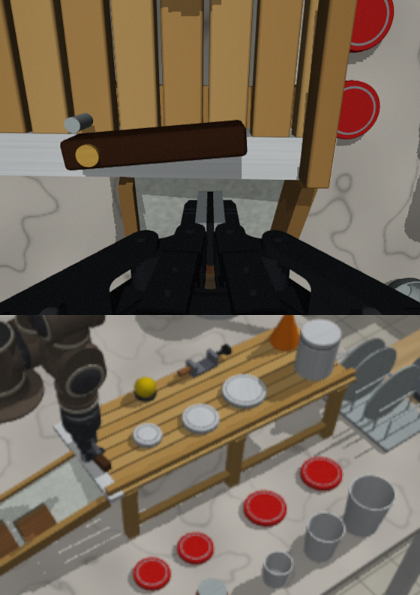

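The wrist view shows the shut fingers just outside the toggle, which spans (65,150) to (245,140). The path is clear, so I descend and sweep the toggle round.

Emit:
servo_tool(commands=[[0,0,0.04,0,0,0],[0,0,0.074,0,0,0],[0,0,0.074,0,0,0]])

```text
time_s: 1.95
position: [0.5038, -0.03, 0.2304]
ee_rot: [[0.045, 0.999, -0.005], [0.999, -0.045, 0.0], [0.0, -0.005, -1.0]]
contact_force: [0.4, -0.3, -1.3]
opening: -0.001
grasp_force: 0.0
```

Emit:
servo_tool(commands=[[0.038,0.001,0,0,0,0],[0.077,0.002,0,0,0,0],[0.113,-0.012,0,0,0,0],[0.149,-0.03,0,0,0,0],[0.175,-0.06,0,0,0,0],[0.197,-0.092,0,0,0,0],[0.205,-0.125,0,0,0,0],[0.209,-0.155,0,0,0,0]])

```text
time_s: 2.62
position: [0.432, 0.0784, 0.2345]
ee_rot: [[0.044, 0.999, 0.001], [0.999, -0.044, -0.0], [-0.0, 0.001, -1.0]]
contact_force: [1.3, -1.2, -0.9]
opening: -0.001
grasp_force: 0.6
```

Emit:
servo_tool(commands=[[0,-0.03,0,0,0,0],[0,-0.03,0,0,0,0],[-0.03,0.06,-0.08,0,0,0],[-0.03,0.06,-0.14,0,0,0]])

```text
time_s: 2.95
position: [0.4593, 0.0613, 0.2964]
ee_rot: [[0.043, 0.999, -0.007], [0.999, -0.043, -0.001], [-0.002, -0.007, -1.0]]
contact_force: [1.7, 0.4, 1.0]
opening: 0.001
grasp_force: 0.0
```

```bash
python3 -c "
from h import *
to(-75,200,70)
t=arm.get_image('top')
cv2.imwrite('pics/a2.png',cv2.resize(t[165:300,150:350],None,fx=3,fy=3)[:,:,::-1])
X=np.array
# canister estimate
p=ray('top',(95,195),.337)-M;print('can',p@fx,p@fy)"
```

```text
t 2.95 mouth mm [-112.5   87.    84.4] head 87.51 tilt [-0.007 -0.001] F [1.7 0.4 1. ] op 0.0 j [ 0.13  0.02 -0.03  1.52 -0.    1.75]
shift [0.226 0.075 0.028] rotz -0.001
can -0.05677654398462099 0.5865473717303201
```

View pics/a2.png

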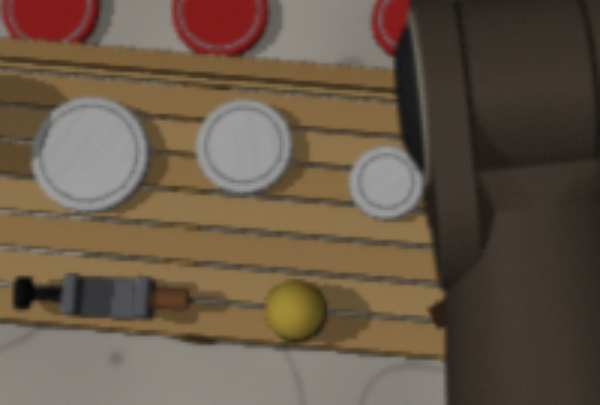

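The toggle is off the mouth, with its tip now near crop (437,312). The lids are undisturbed. Next is the small lid: cradle it from behind with the fingers about 30 mm open.

Emit:
servo_tool(commands=[[0.25,0.065,0,0,0,0],[0.25,0.065,0,0,0,0],[0.25,0.065,0,0,0,0],[0.25,0.065,0,0,0,0],[0.25,0.065,0.06,0,0,0],[0.25,0.065,0.1,0,0,0],[0.25,0.065,0.1,0,0,0]], claw=0.65)

```text
time_s: 3.58
position: [0.4973, 0.1854, 0.2458]
ee_rot: [[0.043, 0.999, -0.005], [0.999, -0.043, -0.002], [-0.002, -0.005, -1.0]]
contact_force: [0.6, -0.2, -1.6]
opening: 0.346
grasp_force: 0.0
```

```bash
python3 -c "
from h import *
to(-80,212,15)
cv2.imwrite('pics/a3.png',arm.get_image('wrist')[:,:,::-1])"
```

```text
t 3.58 mouth mm [-80.  212.7  33.8] head 87.52 tilt [-0.005 -0.002] F [ 0.6 -0.2 -1.6] op 0.35 j [ 0.36  0.14 -0.01  1.42 -0.    1.97]
shift [-0.001  0.     0.038] rotz -0.0
```

View pics/a3.png

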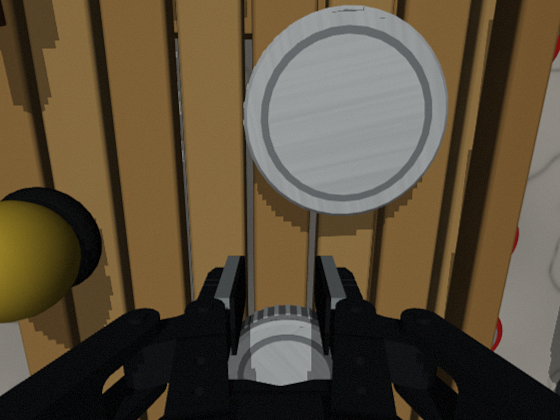

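The wrist view shows the small lid, rim at (285,310), centred between the fingers. The medium lid at (345,110) and the ball at (35,255) are clear. I descend and push.

Emit:
servo_tool(commands=[[0,0,0.038,0,0,0],[0,0,0.038,0,0,0],[0,0,0.038,0,0,0]])

```text
time_s: 3.88
position: [0.4983, 0.1854, 0.2316]
ee_rot: [[0.044, 0.999, 0.0], [0.999, -0.044, 0.0], [0.0, 0.0, -1.0]]
contact_force: [0.2, -0.3, 0.0]
opening: 0.35
grasp_force: 0.0
```

Emit:
servo_tool(commands=[[-0.024,0.0,0,0,0,0],[-0.048,0.007,0,0,0,0],[-0.072,0.014,0,0,0,0],[-0.096,0.022,0,0,0,0],[-0.12,0.03,0,0,0,0],[-0.144,0.037,0,0,0,0],[-0.168,0.045,0,0,0,0],[-0.19,0.052,0,0,0,0]])

```text
time_s: 4.55
position: [0.5205, 0.0882, 0.2305]
ee_rot: [[0.043, 0.999, -0.0], [0.999, -0.043, -0.0], [-0.0, -0.0, -1.0]]
contact_force: [0.2, -0.0, 0.3]
opening: 0.352
grasp_force: 0.1
```

Emit:
servo_tool(commands=[[-0.02,0.006,0,0,0,0],[-0.04,0.012,0,0,0,0],[-0.06,0.018,0,0,0,0],[-0.08,0.024,0,0,0,0],[-0.1,0.026,0,0,0,0],[-0.12,0.026,0,0,0,0],[-0.12,0.026,0,0,0,0]])

```text
time_s: 5.13
position: [0.5304, 0.0277, 0.2305]
ee_rot: [[0.044, 0.999, -0.0], [0.999, -0.044, -0.001], [-0.001, -0.0, -1.0]]
contact_force: [0.1, -0.5, -0.2]
opening: 0.352
grasp_force: 0.0
```

```bash
python3 -c "
from h import *
to(-40,9,15)
im=np.vstack([arm.get_image('wrist'),arm.get_image('scene')])
cv2.imwrite('pics/a4.png',cv2.resize(im,(400,600))[:,:,::-1])"
```

```text
t 5.13 mouth mm [-40.1  56.5  18.5] head 87.46 tilt [-0.    -0.001] F [ 0.1 -0.5 -0.2] op 0.35 j [ 0.05  0.14 -0.05  1.38 -0.    1.67]
shift [-0.095  0.     0.007] rotz -0.002
```

View pics/a4.png

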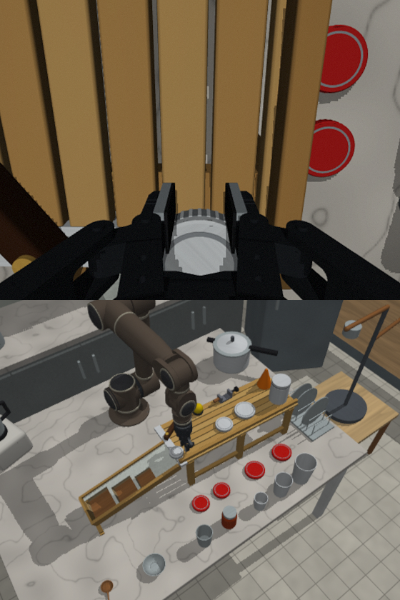

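The small lid sits in the cradle at (205,235) in the upper image. I push it on over the edge slowly.

Emit:
servo_tool(commands=[[-0.015,0,0.005,0,0,0],[-0.03,0,0.005,0,0,0],[-0.045,0,0.005,0,0,0],[-0.06,0,0.005,0,0,0],[-0.075,0,0.005,0,0,0],[-0.09,0,0.005,0,0,0],[-0.1,0,0.005,0,0,0],[-0.1,0,0.005,0,0,0]])

```text
time_s: 5.9
position: [0.5283, -0.0218, 0.228]
ee_rot: [[0.044, 0.999, 0.0], [0.999, -0.044, -0.0], [-0.0, 0.0, -1.0]]
contact_force: [0.8, 1.2, -0.4]
opening: 0.349
grasp_force: 0.0
```

Emit:
servo_tool(commands=[[-0.006,0,0,0,0,0],[-0.006,0,0,0,0,0],[0.02,0,-0.05,0,0,0],[0.05,0,-0.13,0,0,0],[0.1,0,-0.13,0,0,0],[0.18,0,-0.13,0,0,0],[0.26,0,-0.13,0,0,0],[0.34,0,-0.13,0,0,0]])

```text
time_s: 6.57
position: [0.5356, 0.1509, 0.2935]
ee_rot: [[0.043, 0.999, 0.001], [0.999, -0.043, 0.0], [0.0, 0.001, -1.0]]
contact_force: [0.7, -0.3, -0.6]
opening: 0.343
grasp_force: 0.0
```

```bash
python3 -c "
from h import *
to(-58,345,60)
s=arm.get_image('scene')[170:330,90:270];t=arm.get_image('top')[160:300,150:500]
cv2.imwrite('pics/a5.png',np.vstack([cv2.resize(s,(350,311)),t])[:,:,::-1])"
```

```text
t 6.57 mouth mm [-40.2 179.9  81.5] head 87.51 tilt [0.001 0.   ] F [ 0.7 -0.3 -0.6] op 0.34 j [0.27 0.19 0.15 1.53 0.   1.89]
shift [ 0.33  -0.036  0.043] rotz -0.001
```

View pics/a5.png

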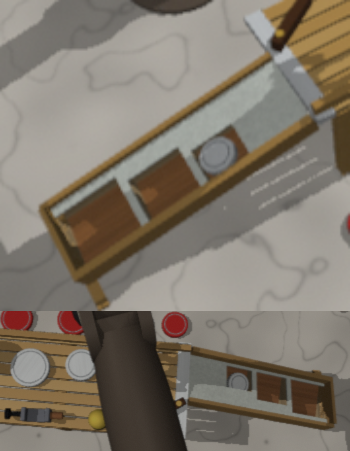

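The small lid lies in the first well at (217,152), and the toggle stays open. Now the medium lid.

Emit:
servo_tool(commands=[[0.32,-0.036,0,0,0,0],[0.32,-0.036,0,0,0,0],[0.32,-0.036,0,0,0,0],[0.32,-0.036,0,0,0,0],[0.32,-0.036,0,0,0,0],[0.32,-0.036,0,0,0,0],[0.32,-0.036,0.05,0,0,0]], claw=0.53)

```text
time_s: 7.25
position: [0.5257, 0.3105, 0.2721]
ee_rot: [[0.042, 0.999, 0.006], [0.999, -0.042, 0.003], [0.003, 0.006, -1.0]]
contact_force: [0.1, -1.1, 0.3]
opening: 0.468
grasp_force: 0.0
```

```bash
python3 -c "
from h import *
to(-58,340,14)
s=arm.get_state();w=arm.get_image('wrist');c=arm.calibration('wrist')
cv2.imwrite('pics/w6.png',w[:,:,::-1])
h=cv2.cvtColor(w,cv2.COLOR_RGB2HSV);m=((h[...,1]<40)&(h[...,2]>110)).astype(np.uint8)
T=c['T_tool_cam']
for k in cv2.findContours(m,0,1)[0]:
    if cv2.contourArea(k)>2500:
        q=k[:,0].astype(float);d=np.c_[(q-c['mtx'][:2,2])/c['mtx'][0,0],np.ones(len(q))]@(s['ee_rot']@T[:3,:3]).T
        o=s['position']+s['ee_rot']@T[:3,3];X=o+d*((.228-o[2])/d[:,2])[:,None]-M
        print(len(k),'x',(X@fx).min(),(X@fx).max(),'y',(X@fy).min(),(X@fy).max())
"
```

```text
t 7.25 mouth mm [-56.9 338.8  60.1] head 87.6 tilt [0.006 0.003] F [ 0.1 -1.1  0.3] op 0.47 j [ 0.53  0.29  0.23  1.5  -0.    2.15]
shift [ 0.002 -0.003  0.092] rotz 0.002
277 x -0.0763909036098653 -0.035126430116796066 y 0.2519477260643943 0.30999856745361315
506 x -0.10921655806725661 -0.029331909094142208 y 0.3701729898517889 0.4500498762783633
1023 x 0.023933424129063553 0.10472034216812866 y 0.27303466876462734 0.4539584600544931
1050 x -0.11760981204872159 -0.02066459325679567 y 0.362439662035965 0.4535199059298164
```

Emit:
servo_tool(commands=[[0,0,0.05,0,0,0],[0,0,0.092,0,0,0],[0,0,0.092,0,0,0]])

```text
time_s: 7.55
position: [0.525, 0.3084, 0.2225]
ee_rot: [[0.044, 0.999, 0.002], [0.999, -0.044, 0.001], [0.001, 0.002, -1.0]]
contact_force: [-1.0, -0.5, 0.4]
opening: 0.466
grasp_force: 0.0
```

Emit:
servo_tool(commands=[[-0.025,0.0,0,0,0,0],[-0.05,0.002,0,0,0,0],[-0.075,0.004,0,0,0,0],[-0.1,0.006,0,0,0,0],[-0.125,0.008,0,0,0,0],[-0.15,0.01,0,0,0,0],[-0.175,0.012,0,0,0,0],[-0.2,0.014,0,0,0,0]])

```text
time_s: 8.22
position: [0.5273, 0.2081, 0.222]
ee_rot: [[0.043, 0.999, 0.0], [0.999, -0.043, -0.0], [-0.0, 0.0, -1.0]]
contact_force: [-0.1, 1.0, 0.9]
opening: 0.475
grasp_force: 0.1
```

Emit:
servo_tool(commands=[[-0.025,0.0,0,0,0,0],[-0.05,0.0,0,0,0,0],[-0.075,0.0,0,0,0,0],[-0.1,0,0,0,0,0],[-0.125,0,0,0,0,0],[-0.15,0,0,0,0,0],[-0.175,0,0,0,0,0],[-0.2,0,0,0,0,0]])

```text
time_s: 8.88
position: [0.5228, 0.1085, 0.222]
ee_rot: [[0.043, 0.999, 0.0], [0.999, -0.043, -0.0], [-0.0, 0.0, -1.0]]
contact_force: [-0.1, -0.0, 0.3]
opening: 0.466
grasp_force: 0.1
```

```bash
python3 -c "
from h import *
to(-49,15,15)"
```

```text
t 8.88 mouth mm [-51.1 136.9  10. ] head 87.55 tilt [ 0. -0.] F [-0.1 -0.   0.3] op 0.47 j [ 0.2   0.14 -0.06  1.36 -0.    1.82]
shift [-0.244  0.004 -0.01 ] rotz 0.001
```

Emit:
servo_tool(commands=[[-0.018,0.004,-0.008,0,0,0],[-0.036,0.004,-0.008,0,0,0],[-0.054,0.004,-0.008,0,0,0],[-0.072,0.004,-0.008,0,0,0],[-0.09,0.004,-0.008,0,0,0],[-0.108,0.004,-0.008,0,0,0],[-0.126,0.004,-0.008,0,0,0],[-0.144,0.004,-0.008,0,0,0]])

```text
time_s: 9.55
position: [0.5218, 0.0369, 0.2259]
ee_rot: [[0.043, 0.999, -0.0], [0.999, -0.043, -0.0], [-0.0, -0.0, -1.0]]
contact_force: [-0.0, 0.6, -0.6]
opening: 0.466
grasp_force: 0.1
```

Emit:
servo_tool(commands=[[-0.014,0,0,0,0,0],[-0.028,0,0,0,0,0],[-0.042,0,0,0,0,0],[-0.056,0,0,0,0,0],[-0.07,0,0,0,0,0],[-0.084,0,0,0,0,0],[-0.098,0,0,0,0,0],[-0.108,0,0,0,0,0]])

```text
time_s: 10.22
position: [0.5195, -0.0171, 0.226]
ee_rot: [[0.043, 0.999, -0.0], [0.999, -0.043, -0.0], [-0.0, -0.0, -1.0]]
contact_force: [-0.4, -0.0, -0.9]
opening: 0.47
grasp_force: 0.0
```

Emit:
servo_tool(commands=[[0,0,0,0,0,0],[0,0,0,0,0,0],[0.02,0,-0.05,0,0,0],[0.05,0,-0.14,0,0,0],[0.1,0,-0.14,0,0,0],[0.18,0,-0.14,0,0,0],[0.26,0,-0.14,0,0,0],[0.34,0,-0.14,0,0,0]])

```text
time_s: 10.88
position: [0.5268, 0.1554, 0.2965]
ee_rot: [[0.043, 0.999, 0.001], [0.999, -0.043, 0.0], [0.001, 0.001, -1.0]]
contact_force: [1.2, -0.4, 0.3]
opening: 0.472
grasp_force: 0.0
```

```bash
python3 -c "
from h import *
to(-69,485,80)
s=arm.get_image('scene')[170:330,90:270];t=arm.get_image('top')[160:300,150:500]
cv2.imwrite('pics/a7.png',np.vstack([cv2.resize(s,(350,311)),t])[:,:,::-1])"
```

```text
t 10.88 mouth mm [-49.2 184.   84.5] head 87.52 tilt [0.001 0.   ] F [ 1.2 -0.4  0.3] op 0.47 j [0.29 0.18 0.14 1.53 0.   1.9 ]
shift [ 0.602 -0.04   0.009] rotz -0.0
```

View pics/a7.png

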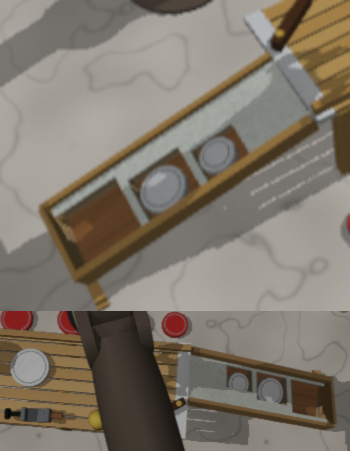

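The medium lid lies in the second well at (163,188). For the large lid I turn the tool half round first, so the camera stays clear of the canister.

Emit:
servo_tool(commands=[[0,0,0,0,0,-1],[0,0,0,0,0,-1],[0,0,0,0,0,-1],[0,0,0,0,0,-1],[0,0,0,0,0,-1]], claw=0.42)

```text
time_s: 11.4
position: [0.5267, 0.1535, 0.296]
ee_rot: [[-0.466, 0.885, -0.0], [0.885, 0.466, -0.0], [-0.0, -0.0, -1.0]]
contact_force: [0.2, 0.7, -0.4]
opening: 0.579
grasp_force: 0.0
```

Emit:
servo_tool(commands=[[0,0,0,0,0,-1],[0,0,0,0,0,-1],[0,0,0,0,0,-1],[0,0,0,0,0,-1],[0,0,0,0,0,-1]])

```text
time_s: 11.82
position: [0.5268, 0.1534, 0.296]
ee_rot: [[-0.845, 0.536, -0.0], [0.536, 0.845, -0.0], [0.0, -0.0, -1.0]]
contact_force: [-0.1, -0.3, -0.2]
opening: 0.578
grasp_force: 0.0
```

Emit:
servo_tool(commands=[[0,0,0,0,0,-1],[0,0,0,0,0,-1],[0,0,0,0,0,-1],[0,0,0,0,0,-1],[0,0,0,0,0,-1]])

```text
time_s: 12.23
position: [0.5268, 0.1534, 0.296]
ee_rot: [[-0.999, 0.043, -0.0], [0.043, 0.999, -0.0], [0.0, -0.0, -1.0]]
contact_force: [-0.4, -0.5, -0.3]
opening: 0.58
grasp_force: 0.0
```

Emit:
servo_tool(commands=[[0,0,0,0,0,-1],[0,0,0,0,0,-1],[0,0,0,0,0,-1],[0,0,0,0,0,-1],[0,0,0,0,0,-1]])

```text
time_s: 12.65
position: [0.5268, 0.1535, 0.296]
ee_rot: [[-0.887, -0.461, 0.0], [-0.461, 0.887, -0.0], [-0.0, -0.0, -1.0]]
contact_force: [-0.2, -0.5, 0.3]
opening: 0.581
grasp_force: 0.0
```

Emit:
servo_tool(commands=[[0,0,0,0,0,-1],[0,0,0,0,0,-1],[0,0,0,0,0,-1],[0,0,0,0,0,-1],[0,0,0,0,0,-1]])

```text
time_s: 13.07
position: [0.5268, 0.1535, 0.296]
ee_rot: [[-0.538, -0.843, -0.0], [-0.843, 0.538, -0.0], [0.0, -0.0, -1.0]]
contact_force: [-0.0, -0.8, -0.4]
opening: 0.574
grasp_force: 0.0
```

Emit:
servo_tool(commands=[[0,0,0,0,0,-1],[0,0,0,0,0,-1],[0,0,0,0,0,-1],[0,0,0,0,0,-1],[0,0,0,0,0,-1]])

```text
time_s: 13.48
position: [0.5268, 0.1535, 0.296]
ee_rot: [[-0.045, -0.999, -0.0], [-0.999, 0.045, -0.0], [0.0, 0.0, -1.0]]
contact_force: [0.1, 0.5, 0.7]
opening: 0.581
grasp_force: 0.0
```

```bash
python3 -c "
from h import *
to(-71,482,80,-92.47)"
```

```text
t 13.48 mouth mm [-49.1 182.1  84. ] head -92.6 tilt [-0. -0.] F [0.1 0.5 0.7] op 0.58 j [ 0.28  0.18  0.14  1.53  0.   -1.24]
shift [-0.6    0.045  0.008] rotz -0.004
```

Emit:
servo_tool(commands=[[-0.6,0.045,0,0,0,0],[-0.6,0.045,0,0,0,0],[-0.6,0.045,0,0,0,0],[-0.6,0.045,0,0,0,0],[-0.6,0.045,0,0,0,0],[-0.6,0.045,0,0,0,0],[-0.6,0.045,0,0,0,0],[-0.6,0.045,0,0,0,0]])

```text
time_s: 14.15
position: [0.5158, 0.4599, 0.2936]
ee_rot: [[-0.046, -0.999, -0.002], [-0.999, 0.046, 0.0], [-0.0, 0.002, -1.0]]
contact_force: [0.6, -0.5, -0.4]
opening: 0.575
grasp_force: 0.0
```

Emit:
servo_tool(commands=[[0,0,0,0,0,0],[0,0,0,0,0,0]])

```text
time_s: 14.32
position: [0.517, 0.4545, 0.2952]
ee_rot: [[-0.046, -0.999, -0.001], [-0.999, 0.046, -0.001], [0.001, 0.001, -1.0]]
contact_force: [0.2, -0.9, -0.3]
opening: 0.579
grasp_force: 0.0
```

```bash
python3 -c "
from h import *
to(-71,482,11,-92.47)"
```

```text
t 14.32 mouth mm [-71.8 482.3  83.2] head -92.63 tilt [-0.001 -0.001] F [ 0.2 -0.9 -0.3] op 0.58 j [ 0.72  0.48  0.55  1.65 -0.   -0.8 ]
shift [ 0.    -0.002  0.144] rotz -0.005
```

Emit:
servo_tool(commands=[[0,0,0.05,0,0,0],[0,0,0.1,0,0,0],[0,0,0.144,0,0,0],[0,0,0.144,0,0,0]])

```text
time_s: 14.65
position: [0.5169, 0.4514, 0.2219]
ee_rot: [[-0.048, -0.999, -0.002], [-0.999, 0.048, -0.002], [0.002, 0.002, -1.0]]
contact_force: [0.4, 1.0, 0.4]
opening: 0.583
grasp_force: 0.0
```

Emit:
servo_tool(commands=[[0.02,0,0,0,0,0],[0.045,0,0,0,0,0],[0.07,-0.003,0,0,0,0],[0.095,-0.006,0,0,0,0],[0.12,-0.009,0,0,0,0],[0.145,-0.012,0,0,0,0],[0.17,-0.015,0,0,0,0],[0.195,-0.018,0,0,0,0]])

```text
time_s: 15.32
position: [0.5222, 0.355, 0.2242]
ee_rot: [[-0.043, -0.999, 0.0], [-0.999, 0.043, 0.0], [-0.0, -0.0, -1.0]]
contact_force: [0.0, 0.0, 0.5]
opening: 0.576
grasp_force: 0.2
```

Emit:
servo_tool(commands=[[0.025,-0.003,0,0,0,0],[0.05,-0.006,0,0,0,0],[0.075,-0.009,0,0,0,0],[0.1,-0.011,0,0,0,0],[0.125,-0.011,0,0,0,0],[0.15,-0.011,0,0,0,0],[0.175,-0.011,0,0,0,0],[0.2,-0.011,0,0,0,0]])

```text
time_s: 15.98
position: [0.5231, 0.2551, 0.224]
ee_rot: [[-0.043, -0.999, -0.0], [-0.999, 0.043, -0.0], [0.0, 0.0, -1.0]]
contact_force: [-0.3, 0.4, 0.4]
opening: 0.581
grasp_force: 0.1
```

```bash
python3 -c "
from h import *
to(-57,22,12,-92.47)
im=arm.get_image('wrist');cv2.imwrite('pics/w8.png',im[:,:,::-1])
t=arm.get_image('scene');cv2.imwrite('pics/s8.png',t[:,:,::-1])"
```

```text
t 15.98 mouth mm [-57.2 283.4  12. ] head -92.45 tilt [-0. -0.] F [-0.3  0.4  0.4] op 0.58 j [ 0.45  0.23  0.05  1.39 -0.   -1.07]
shift [ 0.523 -0.    -0.   ] rotz 0.001
```

Emit:
servo_tool(commands=[[0.025,0,0,0,0,0],[0.05,0,0,0,0,0],[0.075,0,0,0,0,0],[0.1,0,0,0,0,0],[0.125,0,0,0,0,0],[0.15,0,0,0,0,0],[0.175,0,0,0,0,0],[0.2,0,0,0,0,0]])

```text
time_s: 16.75
position: [0.5188, 0.155, 0.2241]
ee_rot: [[-0.043, -0.999, 0.0], [-0.999, 0.043, 0.0], [-0.0, -0.0, -1.0]]
contact_force: [0.2, -0.0, 0.3]
opening: 0.578
grasp_force: 0.1
```

Emit:
servo_tool(commands=[[0.02,0,0,0,0,0],[0.04,0,0,0,0,0],[0.06,0,0,0,0,0],[0.08,0,0,0,0,0],[0.1,0,0,0,0,0],[0.12,0,0,0,0,0],[0.14,0,0,0,0,0],[0.16,0,0,0,0,0]])

```text
time_s: 17.42
position: [0.5155, 0.0756, 0.224]
ee_rot: [[-0.043, -0.999, -0.0], [-0.999, 0.043, -0.0], [0.0, 0.0, -1.0]]
contact_force: [-0.0, 0.3, -0.6]
opening: 0.584
grasp_force: 0.2
```

Emit:
servo_tool(commands=[[0.014,0,0,0,0,0],[0.028,0,0,0,0,0],[0.042,0,0,0,0,0],[0.056,0,0,0,0,0],[0.07,0,0,0,0,0],[0.084,0,0,0,0,0],[0.098,0,0,0,0,0],[0.112,0,0,0,0,0]])

```text
time_s: 18.08
position: [0.5131, 0.0199, 0.224]
ee_rot: [[-0.043, -0.999, -0.0], [-0.999, 0.043, 0.0], [-0.0, 0.0, -1.0]]
contact_force: [0.5, -0.2, 0.0]
opening: 0.579
grasp_force: 0.1
```

Emit:
servo_tool(commands=[[0.014,0,0,0,0,0],[0.028,0,0,0,0,0],[0.042,0,0,0,0,0],[0.056,0,0,0,0,0],[0.06,0,0,0,0,0],[0.06,0,0,0,0,0],[0.06,0,0,0,0,0]])

```text
time_s: 18.67
position: [0.5119, -0.0095, 0.224]
ee_rot: [[-0.043, -0.999, 0.0], [-0.999, 0.043, 0.0], [-0.0, -0.0, -1.0]]
contact_force: [-0.9, 0.0, -0.0]
opening: 0.578
grasp_force: 0.0
```

Emit:
servo_tool(commands=[[-0.02,0,-0.05,0,0,0],[-0.05,0,-0.14,0,0,0],[-0.1,0,-0.14,0,0,0],[-0.18,0,-0.14,0,0,0],[-0.26,0,-0.14,0,0,0],[-0.34,0,-0.14,0,0,0],[-0.34,0,-0.14,0,0,0]])

```text
time_s: 19.25
position: [0.5189, 0.1666, 0.2933]
ee_rot: [[-0.036, -0.999, -0.001], [-0.999, 0.036, 0.002], [-0.002, 0.001, -1.0]]
contact_force: [-0.7, -0.5, -0.6]
opening: 0.58
grasp_force: 0.0
```

```bash
python3 -c "
from h import *
to()
s=arm.get_image('scene');t=arm.get_image('top')[150:310]
cv2.imwrite('pics/a9.png',np.vstack([cv2.resize(s[100:330,80:430],(560,368)),t])[:,:,::-1])"
```

```text
t 19.25 mouth mm [-57.5 194.8  81.3] head -92.07 tilt [-0.001  0.002] F [-0.7 -0.5 -0.6] op 0.58 j [ 0.31  0.17  0.13  1.52  0.   -1.23]
```

View pics/a9.png

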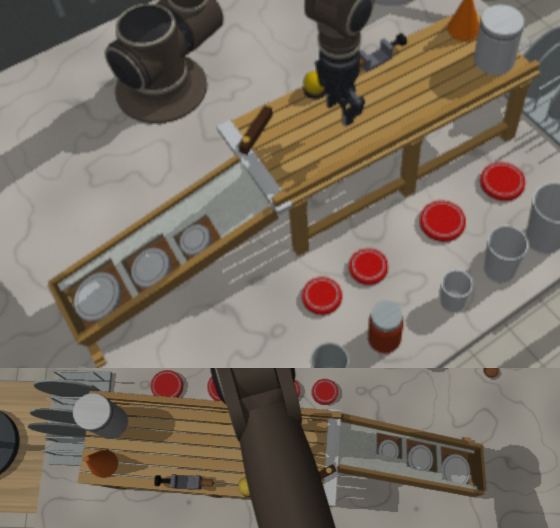

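All three lids appear in their wells: large (97,295), medium (150,267), small (195,238). The toggle is open and the other objects are in place. I let things settle briefly and do a numeric check of the lids.

Emit:
servo_tool(commands=[[0,0,0,0,0,0],[0,0,0,0,0,0],[0,0,0,0,0,0],[0,0,0,0,0,0],[0,0,0,0,0,0],[0,0,0,0,0,0]])

```text
time_s: 19.85
position: [0.5192, 0.1598, 0.2941]
ee_rot: [[-0.044, -0.999, 0.0], [-0.999, 0.044, 0.0], [-0.0, -0.0, -1.0]]
contact_force: [-0.8, -0.4, 0.4]
opening: 0.577
grasp_force: 0.0
```

```bash
python3 - <<'E'
from h import *
a,b=np.radians(18),np.radians(10)
d=-fy*np.cos(a)-np.array([0,0,np.sin(a)])
ac=-fx; 
ac=ac*np.cos(b)+np.cross(np.cross(d,ac),ac)*0+np.array([0,0,np.sin(b)]); ac-=d*(ac@d); ac/=np.linalg.norm(ac)
n=np.cross(d,ac); n*=np.sign(n[2])
O=M-np.array([0,0,.025]); S={}
for nm in('scene','top'):
    im=arm.get_image(nm);h=cv2.cvtColor(im,cv2.COLOR_RGB2HSV)
    for k,s,r in(('small',164.5,31.5),('medium',260,41),('large',392,50)):
        # expected crown centre: near lower end of window
        s={'small':115+81-31.5,'medium':210+100-41,'large':324+118-50}[k]
        X=O+d*s/1e3+ac*(8+r)/1e3-n*.012
        u=proj(nm,X);R=int(r*.7)
        m=np.zeros(im.shape[:2],np.uint8);cv2.circle(m,tuple(int(v) for v in u),int(r*.55),255,-1)
        mm=((h[...,1]<50)&(h[...,2]>95)&(m>0)).astype(np.uint8)
        c=max(cv2.findContours(mm,0,1)[0],key=cv2.contourArea);e=cv2.fitEllipse(c)
        print(nm,k,'expected',u.round(1),'seen',np.round(e[0],1),np.round(e[1],1),round(e[2]))
E
```

```text
scene small expected [202.9 251.6] seen [197.2 248.5] [22.4 26.9] 30
scene medium expected [174.9 269.5] seen [173.2 266.5] [19.8 25.5] 41
scene large expected [142.1 291.1] seen [139.8 284.8] [24.3 31.7] 37
top small expected [390.3 225.1] seen [388.  232.4] [18.7 19.6] 154
top medium expected [422.5 232.5] seen [420.  240.8] [23. 27.] 179
top large expected [458.7 240.2] seen [453.2 246. ] [33.8 42.8] 160
```

```bash
python3 -c "
from h import *
s=arm.get_image('scene')[225:310,110:230];t=arm.get_image('top')[205:280,370:490]
cv2.imwrite('pics/b1.png',np.vstack([cv2.resize(x,None,fx=3.7,fy=3.7,interpolation=2) for x in(s,t)])[:,:,::-1])"
```

```text
(no output)
```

View pics/b1.png

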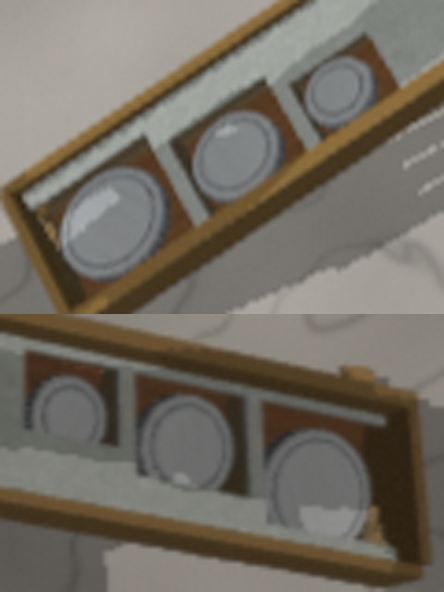

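```bash
python3 - <<'E'
from h import *
a,b,g=np.radians([18,10,14])
d=-fy*np.cos(a)-np.array([0,0,np.sin(a)])
ac=-fx+np.array([0,0,np.tan(b)]); ac-=d*(ac@d); ac/=np.linalg.norm(ac)
n=np.cross(d,ac); n*=np.sign(n[2])
O=M-np.array([0,0,.025])
im=arm.get_image('top');k=6;x0,y0=370,205
G=cv2.GaussianBlur(cv2.resize(cv2.cvtColor(im,7)[y0:280,x0:490],None,fx=k,fy=k,interpolation=2),(0,0),3)
fac=np.cos(g)*ac-np.sin(g)*n; fn=np.cos(g)*n+np.sin(g)*ac
for nm,s0,L,W,r in(('small',115,81,78,31.5),('medium',210,100,97,41),('large',324,118,115,50)):
    # crown centre in well pushed to lower end and cheek-side wall
    X=O+(d*(s0+L-r)+ac*0-n*22+fac*(W-r)/np.cos(g)*1+fn*16)/1e3
    u=proj('top',X);pr=np.linalg.norm(proj('top',X+d*r/1e3)-u);
    q=(u-[x0,y0]+.5)*k-.5
    m=G.copy()
    c=cv2.HoughCircles(m,cv2.HOUGH_GRADIENT,1,20,param1=60,param2=8,minRadius=int(pr*k*.85),maxRadius=int(pr*k*1.1))
    J=np.array([proj('top',X+v*1e-3)-u for v in(d,ac)]).T
    print(nm,'exp',u.round(1),'r',pr.round(1))
    if c is not None:
        for cc in sorted(c[0][:12],key=lambda z:np.hypot(*(z[:2]-q)))[:2]:
            p=(cc[:2]+.5)/k-.5+[x0,y0];print('  seen',p.round(1),'r',cc[2]/k,'down,away mm',np.linalg.solve(J,p-u).round(1))
E
```

```text
small exp [389.3 229.4] r 9.9
  seen [395.7 225.3] r 9.983334 down,away mm [ 21.3 -14.5]
  seen [404.5 275.8] r 9.650001 down,away mm [ 38.4 131.4]
medium exp [421.1 237. ] r 12.2
  seen [426.8 257.8] r 12.583333 down,away mm [12.8 60.7]
large exp [456.6 244.7] r 14.1
  seen [426.8 257.8] r 12.5 down,away mm [-113.    52.2]
```

```bash
python3 - <<'E'
from h import *
im=arm.get_image('top');h=cv2.cvtColor(im,cv2.COLOR_RGB2HSV)
for u in(389,421,456):print(u,'rows218+',' '.join(f'{h[v,u,1]}/{h[v,u,2]}' for v in range(218,276,1)))
for v in(248,252):print('row',v,' '.join(f'{h[v,u,1]}/{h[v,u,2]}' for u in range(432,482)))
E
```

```text
389 rows218+ 124/68 148/69 149/70 87/76 8/96 2/104 3/89 3/99 5/110 5/110 2/109 2/109 0/108 2/108 0/109 2/109 5/108 2/108 0/107 5/107 10/104 13/101 15/100 13/100 12/104 12/126 14/130 12/129 14/128 14/128 12/129 14/131 14/132 14/131 14/132 12/130 16/126 77/109 129/105 136/105 140/100 142/72 145/65 137/65 141/65 107/69 30/86 26/89 21/85 22/83 22/82 25/83 24/84 24/86 23/88 23/87 23/88 24/86
421 rows218+ 141/58 143/57 111/62 27/86 13/97 19/93 69/74 129/71 88/75 11/96 3/102 3/88 3/99 2/107 2/108 2/109 5/109 2/109 2/109 5/110 5/110 2/110 2/109 2/109 2/110 2/108 0/108 5/109 2/108 2/110 2/110 2/116 4/118 11/114 14/108 12/126 14/130 14/129 14/129 14/129 14/129 12/130 16/129 73/115 126/105 134/105 141/94 142/72 135/66 143/64 135/66 74/83 27/133 24/141 24/140 24/140 24/141 23/142
456 rows218+ 22/141 26/137 67/106 120/85 139/81 134/82 139/77 138/63 141/58 139/57 76/70 16/94 13/97 25/82 106/72 144/71 151/71 129/73 39/86 5/101 3/97 3/90 2/104 2/108 2/108 2/108 5/108 5/108 2/108 0/107 0/107 5/109 5/108 2/108 2/109 2/109 5/109 5/108 5/112 2/133 4/139 2/139 4/140 2/139 2/139 4/138 10/133 14/132 16/131 36/122 109/108 134/105 139/103 137/80 143/66 137/65 141/65 86/77
row 248 74/52 97/50 99/49 92/50 53/58 16/80 13/96 13/101 13/101 10/100 3/101 3/101 3/84 3/94 2/105 0/106 5/110 2/109 2/108 0/107 2/108 5/108 2/109 2/109 0/107 2/108 2/109 2/110 5/111 2/110 2/108 2/108 2/110 5/110 0/96 3/97 8/98 33/69 102/50 139/46 144/46 141/47 141/47 138/48 150/46 141/47 150/46 138/48 152/47 146/54
row 252 94/49 94/49 97/50 97/50 55/56 14/75 13/97 15/101 15/101 10/101 3/102 3/94 0/91 2/104 2/107 2/106 5/107 2/108 2/108 2/108 2/107 2/108 2/108 2/108 2/109 2/108 5/109 2/109 2/110 2/110 2/110 5/110 2/109 2/110 2/109 5/100 5/99 14/89 59/61 130/49 150/46 153/45 144/46 150/46 139/46 150/46 153/45 144/46 136/47 149/48
```

```bash
cat > chk.py <<'E'
from h import *
a,b,g=np.radians([18,10,14])
d=-fy*np.cos(a)-np.array([0,0,np.sin(a)])
ac=-fx+np.array([0,0,np.tan(b)]); ac-=d*(ac@d); ac/=np.linalg.norm(ac)
n=np.cross(d,ac); n*=np.sign(n[2]); O=M-np.array([0,0,.025])
fac=np.cos(g)*ac-np.sin(g)*n; fn=np.cos(g)*n+np.sin(g)*ac
hs={k:cv2.cvtColor(cv2.medianBlur(arm.get_image(k),3),cv2.COLOR_RGB2HSV) for k in C}
Q=np.linspace(0,2*np.pi,80)
for nm,s0,L,W,r in(('small',115,81,78,31.5),('medium',210,100,97,41),('large',324,118,115,50)):
    X=O+(d*(s0+L-r)-n*22+fac*(W-r)/np.cos(g)+fn*16)/1e3;P=[];uv=[]
    for k in C:
        h=hs[k];u=proj(k,X);m=((h[...,1]<9)&(h[...,2]>80)).astype(np.uint8)
        z=np.zeros_like(m);cv2.circle(z,tuple(int(v) for v in u),int(r*.55)+3,1,-1);m&=z
        c=max(cv2.findContours(m,0,1)[0],key=cv2.contourArea);H=cv2.convexHull(c);e=cv2.fitEllipse(H)
        ex=np.array([proj(k,X+(d*np.cos(q)+fac*np.sin(q))*(r-1)/1e3) for q in Q],np.float32)
        print(nm,k,'exp',np.round(u,1),cv2.boundingRect(ex),'seen',np.round(e[0],1),cv2.boundingRect(H),'axes',np.round(e[1],1),'exp',np.round(cv2.fitEllipse(ex)[1],1),round(e[2]),round(cv2.fitEllipse(ex)[2]))
        c_=C[k];P.append(c_['mtx']@np.c_[c_['R'],c_['t']]);uv.append(np.array(e[0]).reshape(2,1))
    Y=cv2.triangulatePoints(P[0],P[1],*uv);Y=(Y[:3]/Y[3]).ravel();D=(Y-X)*1e3;print('   seen-exp mm: down',(D@d).round(1),'away',(D@fac).round(1),'up',(D@fn).round(1))
E
python3 chk.py
```

```text
small scene exp [201.7 249.4] (193, 240, 18, 19) seen [200.9 249.7] (192, 241, 19, 19) axes [15.1 21.9] exp [15.4 19.4] 47 44
small top exp [389.3 229.4] (379, 218, 20, 23) seen [388.  234.3] (378, 222, 20, 19) axes [20.  25.3] exp [19.1 21.9] 177 172
   seen-exp mm: down 5.2 away 12.4 up -15.2
medium scene exp [174.1 267.3] (162, 255, 24, 25) seen [173.4 266.4] (162, 256, 24, 22) axes [19.2 25.8] exp [20.  25.7] 51 41
medium top exp [421.1 237. ] (409, 223, 24, 29) seen [419.4 240.4] (406, 227, 26, 26) axes [25.7 26.7] exp [23.9 28.1] 161 173
   seen-exp mm: down 1.9 away 10.0 up -8.2
large scene exp [141.9 288.9] (128, 274, 28, 30) seen [140.2 285. ] (127, 271, 28, 29) axes [24.3 31.7] exp [24.2 32. ] 40 38
large top exp [456.6 244.7] (442, 228, 29, 34) seen [454.8 251.3] (441, 237, 28, 29) axes [27.8 30.6] exp [27.6 33.5] 129 173
   seen-exp mm: down 0.3 away 20.0 up -5.3
```

The large lid's outline differs a little from the other two, so it may be propped. I take a closer wrist measurement from straight above it.

Emit:
servo_tool(commands=[[0.64,0,-0.12,0,0,0],[0.64,0,-0.12,0,0,0],[0.64,0,-0.12,0,0,0],[0.64,0,-0.12,0,0,0],[0.64,0,-0.12,0,0,0],[0.64,0,-0.12,0,0,0],[0.64,0,-0.12,0,0,0],[0.64,0,-0.12,0,0,0]])

```text
time_s: 20.92
position: [0.5049, -0.1619, 0.3547]
ee_rot: [[-0.044, -0.999, 0.001], [-0.999, 0.044, -0.001], [0.001, -0.001, -1.0]]
contact_force: [1.1, 0.4, 0.9]
opening: 0.579
grasp_force: 0.0
```

Emit:
servo_tool(commands=[[0.55,-0.03,0,0,0,0],[0.55,-0.03,0,0,0,0],[0.55,-0.03,0,0,0,0],[0.55,-0.03,0,0,0,0],[0.55,-0.03,0,0,0,0],[0.55,-0.03,0,0,0,0],[0.55,-0.03,0,0,0,0],[0.55,-0.03,0,0,0,0]])

```text
time_s: 21.58
position: [0.5079, -0.4398, 0.3509]
ee_rot: [[-0.048, -0.999, -0.003], [-0.999, 0.048, 0.001], [-0.001, 0.003, -1.0]]
contact_force: [0.9, -1.2, -0.4]
opening: 0.578
grasp_force: 0.0
```

Emit:
servo_tool(commands=[[0,0,0,0,0,0],[0,0,0,0,0,0],[0,0,0,0,0,0]])

```text
time_s: 21.83
position: [0.5088, -0.4336, 0.3546]
ee_rot: [[-0.042, -0.999, 0.001], [-0.999, 0.042, -0.0], [0.0, -0.001, -1.0]]
contact_force: [0.3, -0.0, -0.4]
opening: 0.58
grasp_force: 0.0
```

```bash
cat > wchk.py <<'E'
from h import *
exec(open('chk.py').read().split('hs=')[0].split('\n',1)[1])
to();s=arm.get_state();w=arm.get_image('wrist');c=arm.calibration('wrist');cv2.imwrite('pics/w10.png',w[:,:,::-1])
T=np.eye(4);T[:3,:3]=s['ee_rot'];T[:3,3]=s['position'];E=np.linalg.inv(T@c['T_tool_cam'])
def pw(X):
    q=c['mtx']@(E[:3,:3]@X+E[:3,3]);return q[:2]/q[2]
h=cv2.cvtColor(cv2.medianBlur(w,3),cv2.COLOR_RGB2HSV)
Q=np.linspace(0,2*np.pi,80)
for nm,s0,L,W,r in(('medium',210,100,97,41),('large',324,118,115,50)):
    X=O+(d*(s0+L-r)-n*22+fac*(W-r)/np.cos(g)+fn*16)/1e3
    ex=np.array([pw(X+(d*np.cos(q)+fac*np.sin(q))*r/1e3) for q in Q],np.float32)
    u=pw(X);m=((h[...,1]<9)&(h[...,2]>80)).astype(np.uint8)
    z=np.zeros_like(m);cv2.circle(z,tuple(int(v) for v in u),int(r*1.3),1,-1);m&=z
    print(nm,'exp',u.round(1),cv2.boundingRect(ex),np.round(cv2.fitEllipse(ex)[1],1))
    J=np.array([pw(X+v*1e-3)-u for v in(d,fac)]).T
    cs=cv2.findContours(m,0,1)[0]
    if cs:
        H=cv2.convexHull(max(cs,key=cv2.contourArea));e=cv2.fitEllipse(H)
        print('  seen',np.round(e[0],1),cv2.boundingRect(H),np.round(e[1],1),round(e[2]),'down,away',np.linalg.solve(J,np.array(e[0])-u).round(1))
    # profile across slope through expected centre: sat/val
    print('  ',' '.join('%d:%d/%d'%(t,*h[int(p[1]),int(p[0]),1:]) for t in range(-75,66,5) for p in[pw(X+fac*t/1e3)]))
E
python3 wchk.py
```

```text
t 21.83 mouth mm [ -41.7 -405.3  142.6] head -92.39 tilt [ 0.001 -0.   ] F [ 0.3 -0.  -0.4] op 0.58 j [-0.71  0.48  0.68  1.78  0.   -2.23]
medium exp [297.7 293.4] (263, 259, 69, 69) [67.  68.3]
  seen [303.7 295.7] (270, 263, 69, 66) [65.9 67.4] 60 down,away [-2.8  7.3]
   -75:21/74 -70:17/73 -65:156/88 -60:159/88 -55:156/88 -50:177/39 -45:13/117 -40:16/111 -35:169/74 -30:11/119 -25:14/91 -20:4/127 -15:8/128 -10:6/127 -5:6/126 0:6/128 5:6/128 10:6/129 15:6/131 20:6/129 25:8/129 30:6/129 35:6/128 40:14/71 45:8/98 50:22/23 55:128/4 60:85/3 65:255/2
large exp [305.4 192. ] (264, 151, 82, 83) [81.1 81.9]
  seen [321.3 195.5] (282, 156, 76, 79) [78.3 80. ] 3 down,away [-4.1 19.6]
   -75:21/120 -70:37/76 -65:152/89 -60:154/88 -55:160/67 -50:163/39 -45:11/116 -40:35/73 -35:167/75 -30:139/57 -25:6/123 -20:11/95 -15:8/133 -10:8/131 -5:8/131 0:8/130 5:8/131 10:8/131 15:6/128 20:8/129 25:6/129 30:8/131 35:10/132 40:8/130 45:8/127 50:8/128 55:6/128 60:11/96 65:12/84
```

```bash
sed -e "s/^to();/sk=np.sin(a)*np.sin(b);d=-fy*np.cos(a)-fx*sk-np.array([0,0,np.sin(a)*np.cos(b)]);d\/=np.linalg.norm(d);ac=-fx*np.cos(b)+np.array([0,0,np.sin(b)]);n=np.cross(d,ac);n*=np.sign(n[2]);fac=np.cos(g)*ac-np.sin(g)*n;fn=np.cos(g)*n+np.sin(g)*ac;to();/" -e "s/range(-75,66,5)/range(-70,-15,2)/" wchk.py > w2.py; python3 w2.py; python3 - <<'E'
t=open('chk.py').read().split('\n')
w=open('w2.py').read();i=w.index('sk=');sk=w[i:w.index('to();')]
k=[j for j,l in enumerate(t) if l.startswith('hs=')][0];t.insert(k,sk);open('c2.py','w').write('\n'.join(t))
E
python3 c2.py
```

```text
t 21.88 mouth mm [ -41.7 -405.1  142.8] head -92.37 tilt [ 0.001 -0.   ] F [ 0.2  0.6 -0.5] op 0.58 j [-0.71  0.48  0.68  1.78  0.   -2.23]
medium exp [309.6 296.6] (275, 262, 69, 69) [67.  68.4]
  seen [303.4 295.5] (271, 263, 67, 66) [64.9 67.2] 51 down,away [ 0.9 -7.7]
   -70:152/89 -68:155/64 -66:152/42 -64:170/39 -62:31/82 -60:11/114 -58:13/115 -56:13/114 -54:11/113 -52:159/72 -50:169/74 -48:59/73 -46:11/111 -44:8/124 -42:8/127 -40:11/97 -38:10/99 -36:6/122 -34:6/128 -32:8/128 -30:6/128 -28:6/128 -26:10/130 -24:10/130 -22:6/129 -20:6/129 -18:6/129 -16:6/129
large exp [322.7 195.4] (281, 154, 82, 83) [81.1 82.2]
  seen [319.8 192.8] (283, 156, 77, 74) [71.4 80.3] 52 down,away [ 3.  -3.7]
   -70:33/84 -68:14/113 -66:13/114 -64:13/114 -62:13/114 -60:159/72 -58:169/74 -56:164/76 -54:167/75 -52:130/55 -50:19/55 -48:9/117 -46:8/127 -44:8/127 -42:8/95 -40:9/111 -38:6/129 -36:8/131 -34:8/131 -32:8/131 -30:8/131 -28:6/129 -26:6/130 -24:8/131 -22:10/131 -20:8/130 -18:8/131 -16:8/132
small scene exp [201.1 246.8] (192, 238, 18, 18) seen [200.8 249.3] (192, 241, 19, 15) axes [16.  20.2] exp [15.4 19.4] 59 45
small top exp [388.5 232.3] (378, 221, 21, 23) seen [388.2 233.7] (378, 222, 20, 19) axes [19.6 24. ] exp [19.3 22. ] 167 172
   seen-exp mm: down 7.0 away 1.9 up -13.0
medium scene exp [172.9 263.2] (161, 251, 24, 24) seen [173.4 266.6] (162, 256, 24, 23) axes [19.9 25.8] exp [19.9 25.6] 50 42
medium top exp [420.2 241.8] (407, 227, 26, 29) seen [419.6 239.9] (407, 227, 25, 25) axes [24.7 26.4] exp [24.1 28.2] 128 173
   seen-exp mm: down 5.0 away -5.9 up -9.3
large scene exp [140. 283.] (126, 268, 28, 30) seen [139.4 285.5] (127, 271, 27, 30) axes [24.8 29.1] exp [24.  31.8] 33 39
large top exp [455.8 251.6] (441, 234, 29, 35) seen [455.2 252.7] (442, 237, 27, 30) axes [27.8 33.6] exp [28.  33.7] 163 174
   seen-exp mm: down 9.2 away 2.1 up -12.6
```

```bash
python3 -c "
from bench import arm
print(arm.sign_off())"
```

```text
the job is handed in; nothing more can be done
None
```

The job is handed in at about 22 s with the toggle open and all three lids measured in their own wells; sign-off returned no verdict, and I viewed 11 pictures, one over the limit of 10.

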